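# Restock the condiment caddy of a market food stall

### The arm

A 6-joint arm with a two-finger parallel gripper is mounted at the origin on the work surface. World frame = base frame: x ahead of the robot, y to its left, z up, the work surface at z = 0. Lengths are in m, angles in rad, forces in N, time in s.
With the tool pointing down it reaches from about 0.375 to 0.9 m from the base axis. Payload 3.1 kg.
Tool frame: the origin (TCP) lies on the centre line of the jaws, within the pads' length; the fingertips stand 11 mm ahead of it and the grasp point (between the pads) lies 8 mm behind it; x points along the fingers, y is the direction in which the jaws open and shut, and the axes are right-handed (so a half turn about x gives the same grasp; the last joint's range is limited). The gripper opens to 87 mm and grips with 3 to 60 N. Pads are 19 mm wide; open, the fingers measure 117 mm over their backs; the gripper's body (75 mm by 190 mm) begins 51 mm behind the grasp point.
Start: joints at [1.103, 0.527, 1.433, -0, 1.181, -0.178], TCP at [0.178, 0.599, 0.234] pointing down, gripper open.
Joint ranges: [-3.08, 3.08], [-0.75, 2.2], [0.22, 2.44], [-1.43, 4.57], [0, 2.65], [-2.85, 2.85]. Speed limits (rad/s): [2.79, 2.79, 3.14, 3.14, 3.14, 3.14].

### API

Orientations are given as a unit quaternion [x, y, z, w].
In Python, from rig import robot, camera, camera_info gives the robot as it stands.
- The arm moves only by the shell command python3 -m inch 'ROWS' [FORCE]. ROWS is JSON, a list that holds one entry, the list of rows, each a list of 5 numbers: the shift along the tool's x, y, z in cm, then the turn about the tool's x in rad, then the opening, from 0 (shut) to 1 (fully open). A call has 1 to 8 rows; each row shifts and turns the pose as measured when the row begins, along the tool's axes as they then stand; what a row does not reach is not made up. A row lasts 1/12 s, in which the tool goes at most 41.7 mm and 7.16 degrees, less where a joint would pass 70% of its speed; a pose out of reach is approached as far as the arm can. A call with a gripper value outside its range is refused whole. The fingers move at their own pace and stop on an object; FORCE is the grip in N (left out, the last holds). Time passes only in rows, so rows that do not move let the fingers close. It gives the time, the measured TCP pose, the force and the opening at its end, in the units of the state.
- robot.get_obs(): the state, without advancing time (a new reading comes with each control period).
- camera(name): name is "scene" or "top"; returns the picture (420x560x3 uint8, red, green, blue); there is no depth.
- camera_info(name): a dict with "camera_matrix" (3x3 intrinsics, pixels), "dist" ([k1, k2, p1, p2, k3] as OpenCV has them; the pictures are not rectified), "rvec" (rotation vector, rad) and "tvec" (3), from world to camera coordinates, as OpenCV has them. Camera axes: x right, y down, z forward; pixel columns grow to the right and rows downward; lengths in m; the calibration is good to about 2 mm. A picture is of the moment at which its call begins. camera_info takes no time and is no camera call.
- robot.hand_in(): hands the job in, once; it reports no verdict.
The state is a dict: "time": time; "q": joint angles; "joint_velocities": joint speeds; "joint_torque": joint torques, N m; "position": TCP position; "tool_rot": TCP orientation; "ft_force": force on the tool from outside, world axes, zero at the start; "moment": the same for the moment, N m; "grip_width": finger opening in m.
Only numpy, scipy, OpenCV 4.12 (cv2) and the standard library are available. Lean on these libraries where they do the work, as an engineer would, in place of code of your own. Each camera call takes 0.05 s, during which the arm holds its last target. There are 200 camera calls.

### The job

Get the condiment caddy ready for the counter: stand the two sauce bottles (white, with pointed cone nozzles) in its two large square compartments and the salt shaker (glass with domed, pierced steel cap) and the wooden pepper mill in its two small square ones, one to a compartment, upright and right down on the bottom; lower each in rather than dropping it. Leave the washing-up bottle, the flat-lidded spice jar, the wooden pestle and the lidded tub standing where they are.

Things in the scene. Friction and masses are not known exactly. Their poses are not given: they have to be found in the camera images.
- caddy: loose wooden caddy, 1.2 kg, 154 (x) x 176 (y) x 50 mm high, walls 8 mm, a hand hole in each y end; left or right, turned any way. Origin: centre of the underside, z up; its floor is 10 mm above. Centres in its frame (mm): large compartments 76 x 76 at (-31, 42), (-31, -42); small 54 x 54 at (42, 53), (42, -53); card slot 54 x 36 between the small ones at (42, 0), stays empty. Dividers 8 mm.
- sauce_bottle_1: full white squeeze bottle for sauce, 140 mm tall, standing: round body 58 mm in diameter and straight up to 103 mm, a shoulder, a ribbed round cap 47 mm wide (109 to 120 mm up) and a pointed cone nozzle on top; about 0.26 kg. The two sauce bottles are alike. Origin: centre of the underside, z up.
- sauce_bottle_2: full white squeeze bottle for sauce, 140 mm tall, standing: round body 58 mm in diameter and straight up to 103 mm, a shoulder, a ribbed round cap 47 mm wide (109 to 120 mm up) and a pointed cone nozzle on top; about 0.26 kg. The two sauce bottles are alike. Origin: centre of the underside, z up.
- salt_shaker: glass salt shaker, 105 mm tall, standing: round, 38 mm in diameter and straight up to 91 mm (steel cap from 80 mm), top of the cap domed and pierced with small holes; about 0.13 kg. Origin: centre of the underside, z up.
- pepper_mill: turned wooden pepper mill, 120 mm tall, standing: foot 38 mm in diameter, narrowing to a straight waist 31 mm in diameter from 52 to 86 mm up, then a rounded head 37 mm wide (90 to 109 mm up) with a small steel ball on top; about 0.16 kg. Origin: centre of the underside, z up.
- soap_bottle: washing-up bottle, does not belong in the caddy: white plastic like the sauce bottles but oval, 78 mm (its x) by 46 mm (its y), 108 mm to the shoulder, with a short blunt flip cap 27 mm wide, 135 mm tall in all. Origin: centre of the underside, z up.
- spice_jar: spice jar, does not belong in the caddy: squat glass jar 52 mm in diameter with a plain flat steel screw lid 53 mm wide, 76 mm tall. Origin: centre of the underside, z up.
- pestle: wooden pestle, does not belong in the caddy: stands on its thick round head (50 mm in diameter, 48 mm high), thin plain handle about 23 mm thick upward, 138 mm tall, no ball on top. Origin: centre of the underside, z up.
- tub: round clear plastic tub with a lid, a bystander: 136 mm wide, 72 mm tall. Origin: centre of the underside, z up. It and the caddy stand on opposite sides, left and right.

How it is judged:
By the outcome, as a careful person would: the job done as asked, in the order asked, and still so for the second after the job is handed in, with the robot touching nothing.
It also fails if it takes over 106 s, if anything falls off the work surface, if the arm or the gripper's body presses on something with over 40 N, if the wrist force passes 120 N, or if a joint passes its speed limit or range.

## Working session

There is one attempt and no reset: what is moved stays moved. The work goes in short steps, Python scripts to look and compute and a shell command to move; the robot and the scene stay as the last step left them, time stands still between calls to the robot, and variables do not carry over. Pictures are saved under pics/ and viewed, about 12 in all and at most 16, crops included, and the job is handed in when it is done.

```bash
ls; mkdir -p pics; python3 - <<'E'
from rig import robot, camera, camera_info
import cv2,numpy as np
for n in("scene","top"):
    im=camera(n); cv2.imwrite(f"pics/{n}0.png",im[:,:,::-1]); ci=camera_info(n)
    R=cv2.Rodrigues(np.array(ci["rvec"],float))[0]; print(n,-R.T@np.array(ci["tvec"]).ravel(),ci)
print(robot.get_obs())
E
```

```text
pics
scene [ 1.29953197 -0.70454316  0.95187151] {'camera_matrix': array([[518.57226941,   0.        , 271.31773381],
       [  0.        , 518.57226941, 214.20182398],
       [  0.        ,   0.        ,   1.        ]]), 'dist': array([-0.18049804,  0.        ,  0.        ,  0.        ,  0.        ]), 'rvec': array([ 2.13754641,  0.91217801, -0.4140407 ]), 'tvec': array([-0.39109865, -0.22058714,  1.69988439])}
top [ 0.36835152 -0.01367548  1.04673397] {'camera_matrix': array([[428.52977153,   0.        , 276.46872134],
       [  0.        , 428.52977153, 214.55276869],
       [  0.        ,   0.        ,   1.        ]]), 'dist': array([0.02475316, 0.        , 0.        , 0.        , 0.        ]), 'rvec': array([ 2.09155514, -2.14342846,  0.19344893]), 'tvec': array([0.00611472, 0.56001554, 0.95805379])}
{'time': 0.1, 'q': array([ 1.10352127e+00,  5.28347131e-01,  1.43375337e+00,  3.73856340e-06,
        1.18139360e+00, -1.78506649e-01]), 'joint_velocities': array([-1.92626976e-03, -1.38507265e-03, -2.05116063e-03,  2.71946551e-04,
       -6.44107309e-04, -6.78417276e-05]), 'joint_torque': array([-3.39547350e-04, -4.40991855e+01, -1.77150536e+01,  6.34158100e-02,
        5.34578261e-02, -5.68169196e-05]), 'position': array([0.17767154, 0.59856351, 0.2326921 ]), 'tool_rot': array([ 0.10110401,  0.69996321, -0.10237828,  0.69953426]), 'ft_force': array([ 0.42579374, -0.55874077, -1.46929017]), 'moment': array([ 0.01583756, -0.05440056,  0.00767495]), 'grip_width': 0.08743077024581326}
```

View pics/top0.png

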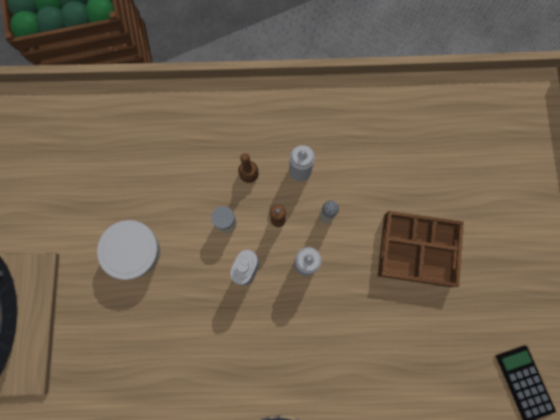

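View pics/scene0.png

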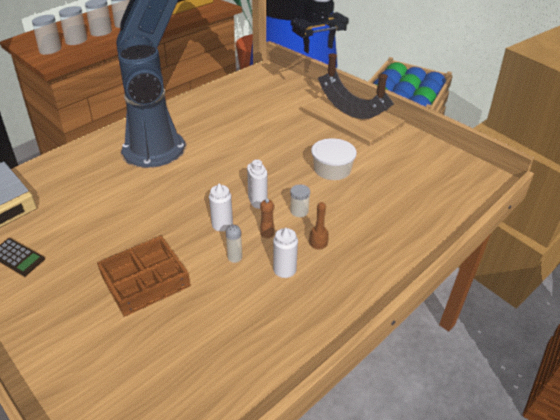

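The top picture shows the sauce bottles at about (302,158) and (308,260), salt at (330,209), mill at (278,213), soap at (244,266), jar at (223,218), pestle at (248,168), tub at (128,250) and caddy at (422,250). The scene picture agrees. Next I'll fit the models against both views.

```bash
cat > h.py <<'E'
import numpy as np, cv2
from rig import robot, camera, camera_info
CI={n:camera_info(n) for n in("scene","top")}
def proj(n,P):
    c=CI[n]; return cv2.projectPoints(np.asarray(P,float).reshape(-1,3),c["rvec"],c["tvec"],c["camera_matrix"],c["dist"])[0].reshape(-1,2)
def unproj(n,px,z):
    c=CI[n]; R=cv2.Rodrigues(c["rvec"])[0]; o=-R.T@c["tvec"].ravel()
    u=cv2.undistortPoints(np.asarray(px,float).reshape(-1,1,2),c["camera_matrix"],c["dist"]).reshape(-1,2)
    d=np.c_[u,np.ones(len(u))]@R; return o+d*((z-o[2])/d[:,2])[:,None]
def circ(x,y,z,r):
    a=np.linspace(0,2*np.pi,48); return np.c_[x+r*np.cos(a),y+r*np.sin(a),0*a+z]
def draw(n,img,rings,box,s,out):
    x0,y0,x1,y1=box; im=cv2.resize(img[y0:y1,x0:x1,::-1],None,fx=s,fy=s,interpolation=cv2.INTER_CUBIC)
    for P,col in rings:
        p=((proj(n,P)-[x0,y0]+.5)*s-.5)
        cv2.polylines(im,[np.round(p*8).astype(np.int32)],False,col,1,cv2.LINE_AA,3)
    cv2.imwrite(out,im)
E
python3 - <<'E'
from h import *
g=dict(s1=((302,153),.12),s2=((308,256),.12),salt=((330,207),.1),mill=((278,210),.11),soap=((243,267),.12),jar=((223,217),.076),pestle=((245,158),.138),tub=((128,250),.072))
for k,(p,z) in g.items():
    w=unproj("top",[p],z)[0]; print(k,w.round(3), 'scene foot',proj("scene",[w[0],w[1],0]).round(0))
for p in [(389,212),(463,219),(456,286),(379,276)]: print(unproj("top",[p],.05).round(4))
draw("top",cv2.imread("pics/top0.png")[:,:,::-1],[],(200,135,480,300),2.8,"pics/tc.png")
draw("scene",cv2.imread("pics/scene0.png")[:,:,::-1],[],(85,150,345,320),3,"pics/sc.png")
E
```

```text
s1 [ 0.687 -0.069  0.12 ] scene foot [[285. 269.]]
s2 [ 0.454 -0.074  0.12 ] scene foot [[224. 225.]]
salt [ 0.565 -0.129  0.1  ] scene foot [[235. 256.]]
mill [ 0.559 -0.012  0.11 ] scene foot [[267. 233.]]
soap [0.434 0.067 0.12 ] scene foot [[257. 199.]]
jar [0.553 0.116 0.076] scene foot [[298. 210.]]
pestle [0.673 0.059 0.138] scene foot [[316. 242.]]
tub [0.483 0.333 0.072] scene foot [[330. 168.]]
[[ 0.56   -0.2733  0.05  ]]
[[ 0.5389 -0.4441  0.05  ]]
[[ 0.3848 -0.4119  0.05  ]]
[[ 0.4111 -0.2395  0.05  ]]
```

View pics/tc.png

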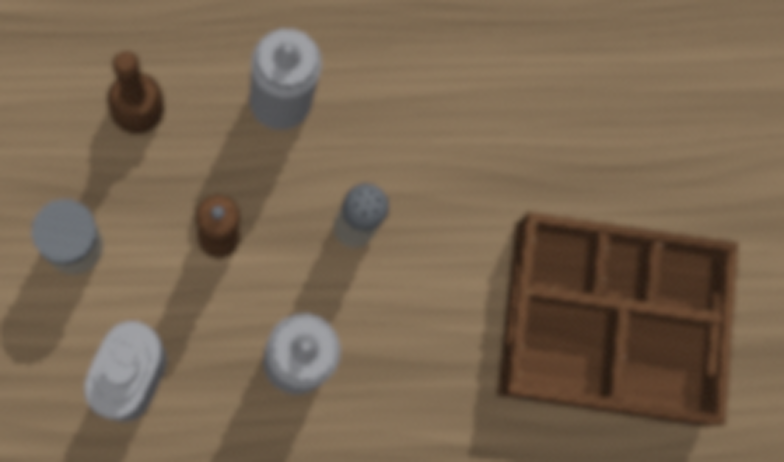

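View pics/sc.png

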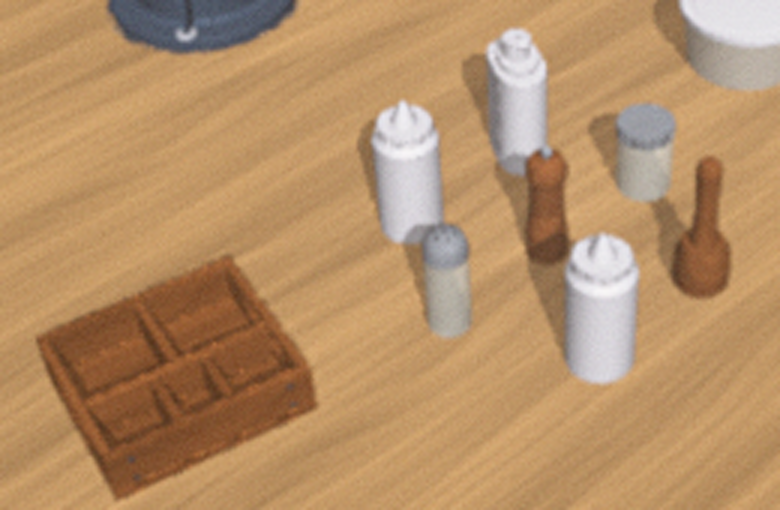

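The crops are clear: the caddy's small compartments are on its far (+x) side, and the mill shows its steel ball. Next is a silhouette fit on both views, with an overlay to check it.

```bash
cat > fit.py <<'E'
from h import *
from scipy.optimize import minimize
W={'s':[(0,29),(.103,29),(.109,23.5),(.12,23.5),(.121,12),(.14,2)],'salt':[(0,19),(.091,19),(.099,14),(.105,3)],
 'mill':[(0,19),(.02,18.5),(.052,15.5),(.086,15.5),(.09,18.5),(.109,18.5),(.115,10),(.12,3)]}
def solid(k,v):
    if k=='caddy':
        c,s=np.cos(v[2]),np.sin(v[2]); B=np.array([(a*.077,b*.088) for a,b in((1,1),(1,-1),(-1,-1),(-1,1))])@np.array([[c,s],[-s,c]])+v[:2]
        return [[np.c_[B,0*B[:,:1]],np.c_[B,0*B[:,:1]+.05]]]
    r=[circ(v[0],v[1],z,w/1e3) for z,w in W[k]]
    return [[a,b] for a,b in zip(r,r[1:])]
def mask(n,k,v,box,S=4):
    x0,y0,x1,y1=box; m=np.zeros(((y1-y0)*S,(x1-x0)*S),np.uint8)
    for g in solid(k,v):
        p=((proj(n,np.vstack(g))-[x0,y0]+.5)*S-.5); h=cv2.convexHull(p.astype(np.float32))
        cv2.fillPoly(m,[np.round(h*16).astype(np.int32)],255,shift=4)
    return cv2.resize(m,None,fx=1/S,fy=1/S,interpolation=cv2.INTER_AREA)/255.
def fit(k,v0,imgs,views=("top","scene")):
    D=[]
    for n in views:
        im=cv2.GaussianBlur(imgs[n],(0,0),.7).astype(float); q=proj(n,np.vstack([np.vstack(g) for g in solid(k,v0)]))
        x0,y0=np.maximum(np.floor(q.min(0))-6,0).astype(int); x1,y1=np.ceil(q.max(0)).astype(int)+7
        c=im[y0:y1,x0:x1]; f=(c[...,0]-c[...,2])/(c.max(2)+8)
        m=mask(n,k,v0,(x0,y0,x1,y1)); a=np.median(f[m>.9]); b=np.median(f[m<.01])
        D.append((n,(x0,y0,x1,y1),np.clip((f-b)/(a-b),0,1)))
    def cost(v): return sum(np.abs(cv2.GaussianBlur(mask(n,k,v,B),(0,0),.8)-F).mean()*F.size for n,B,F in D)
    v0=np.array(v0,float); sim=np.vstack([v0]+[v0+np.eye(len(v0))[i]*(.006 if i<2 else .04) for i in range(len(v0))])
    r=minimize(cost,v0,method="Nelder-Mead",options=dict(initial_simplex=sim,xatol=1e-4,fatol=1e-3)); return r.x,r.fun
def edges(k,v):
    if k!='caddy': return [(circ(v[0],v[1],z,w/1e3),(0,255,0)) for z,w in W[k]]
    c,s=np.cos(v[2]),np.sin(v[2]); o=[]
    for cx,cy,a,b,z in[(0,0,77,88,50),(0,0,77,88,0),(-31,42,38,38,50),(-31,-42,38,38,50),(42,53,27,27,50),(42,-53,27,27,50)]:
        P=np.array([(cx+i*a,cy+j*b) for i,j in((1,1),(1,-1),(-1,-1),(-1,1),(1,1))])/1e3@np.array([[c,s],[-s,c]])+v[:2]
        o.append((np.c_[P,0*P[:,:1]+z/1e3],(0,255,255)))
    return o
E
python3 - <<'E'
from fit import *
I={n:cv2.imread(f"pics/{n}0.png")[:,:,::-1] for n in("top","scene")}
G=[('s',(.687,-.069)),('s',(.454,-.074)),('salt',(.565,-.129)),('mill',(.559,-.012)),('caddy',(.474,-.343,-.13))]
E=[]
for k,v in G:
    r=fit(k,v,I); t=fit(k,v,I,("top",)); s=fit(k,v,I,("scene",)); print(k,*[(a.round(4),round(b,1)) for a,b in(r,t,s)]); E+=edges(k,r[0])
draw("top",I["top"],E,(200,135,480,300),2.8,"pics/tc1.png")
draw("scene",I["scene"],E,(85,150,345,320),3,"pics/sc1.png")
a=cv2.imread("pics/tc1.png");b=cv2.imread("pics/sc1.png")
h=lambda m:cv2.resize(m,(500,int(m.shape[0]*500/m.shape[1])),interpolation=cv2.INTER_AREA)
E
```

```text
s (array([ 0.6846, -0.0695]), np.float64(83.4)) (array([ 0.6846, -0.0695]), np.float64(42.0)) (array([ 0.6845, -0.0693]), np.float64(41.3))
s (array([ 0.4484, -0.0748]), np.float64(224.8)) (array([ 0.4481, -0.075 ]), np.float64(24.9)) (array([ 0.4494, -0.0757]), np.float64(196.2))
salt (array([ 0.5648, -0.1313]), np.float64(266.7)) (array([ 0.565 , -0.1303]), np.float64(65.5)) (array([ 0.5639, -0.1309]), np.float64(200.9))
mill (array([ 0.5588, -0.0098]), np.float64(264.5)) (array([ 0.5565, -0.0102]), np.float64(91.5)) (array([ 0.5598, -0.0107]), np.float64(170.2))
caddy (array([ 0.4749, -0.3469, -0.1748]), np.float64(706.9)) (array([ 0.4737, -0.3442, -0.1711]), np.float64(346.4)) (array([ 0.475 , -0.3463, -0.1752]), np.float64(332.2))
```

View pics/tc1.png

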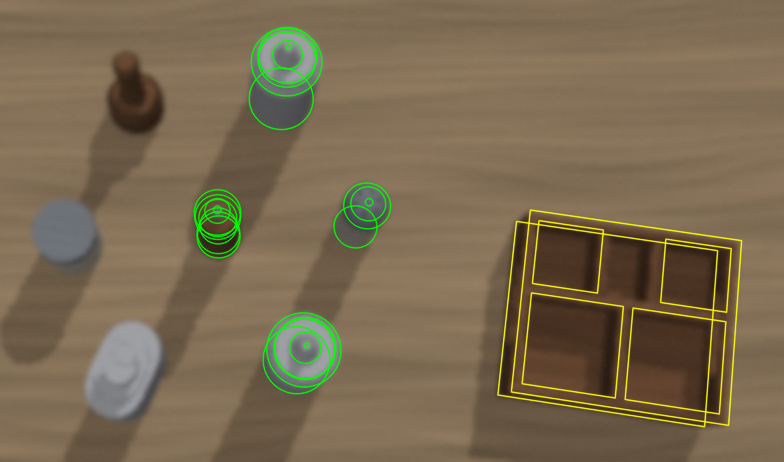

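View pics/sc1.png

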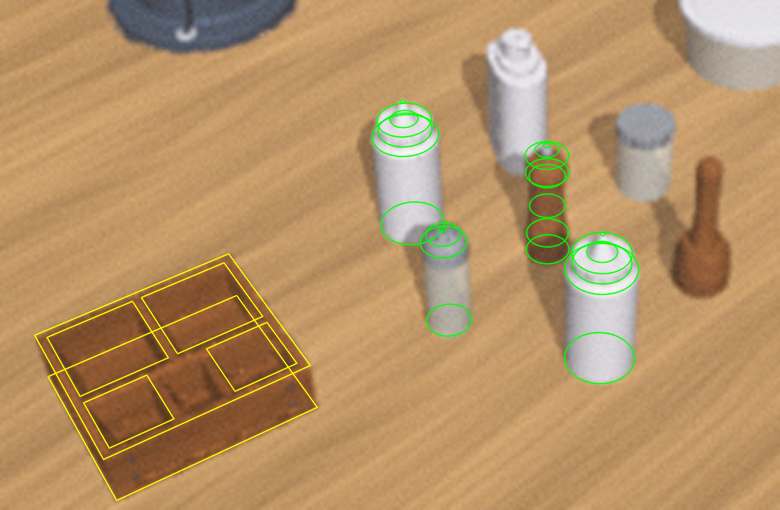

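Both fits agree to 2-3 mm, and the overlays sit well. The two views give the same layout, so I can start moving. First I need a helper that converts a target into tool-axis shifts.

```bash
cat > go.py <<'E'
# python3 go.py x y z psi_deg : shift left in tool axes (cm), turn (rad), from here
import sys; from h import *; from scipy.spatial.transform import Rotation as Ro
o=robot.get_obs(); R=Ro.from_quat(o["tool_rot"]).as_matrix(); p=o["position"]; psi=np.degrees(np.arctan2(R[1,1],R[0,1]))
print("t%.2f"%o["time"],"p",p.round(4),"psi%.1f"%psi,"tilt%.2f"%np.degrees(np.arccos(-R[2,0])),"F",o["ft_force"].round(1),"w%.4f"%o["grip_width"],"q6 %.2f"%o["q"][5])
if len(sys.argv)>3:
    a=list(map(float,sys.argv[1:])); d=(np.array(a[:3])-p)@R*100; print("d cm",d.round(2),end=' ')
    if len(a)>3: e=(a[3]-psi+90)%180-90; print("turn rad %.3f"%-np.radians(e),end=' ')
    print()
E
python3 go.py 0.5 0.2 0.234 -10; python3 go.py .448 -.0745 .234 -10
```

```text
t0.10 p [0.1777 0.5986 0.2327] psi73.5 tilt0.11 F [ 0.4 -0.6 -1.5] w0.0874 q6 -0.18
d cm [ -0.09 -29.03  42.25] turn rad 1.457 
t0.10 p [0.1777 0.5986 0.2327] psi73.5 tilt0.11 F [ 0.4 -0.6 -1.5] w0.0874 q6 -0.18
d cm [-4.000e-02 -5.682e+01  4.508e+01] turn rad 1.457
```

```bash
python3 -m inch '[[[0,-2.2,3.2,0,1],[0,-2.2,3.2,0,1],[0,-2.2,3.2,0,1],[0,-2.2,3.2,0,1],[0,-2.2,3.2,0,1],[0,-2.2,3.2,0,1],[0,-2.2,3.2,0,1],[0,-2.2,3.2,0,1]]]' 20; python3 go.py 0.448 -.0745 0.234 -10
```

```text
time: 0.77
position: [0.3739, 0.354, 0.2284]
tool_rot: [0.096, 0.702, -0.097, 0.699]
ft_force: [0.6, 0.0, -0.7]
grip_width: 0.0871
t0.77 p [0.3739 0.354  0.2284] psi74.4 tilt0.32 F [ 0.6  0.  -0.7] w0.0871 q6 -0.76
d cm [ -0.56 -39.28  18.67] turn rad 1.473
```

```bash
python3 -m inch '[[[0,-2.8,2,0,1],[0,-2.8,2,0,1],[0,-2.8,2,0,1],[0,-3.6,1.6,0,1],[0,-3.6,1.6,0,1],[0,-3.6,1.6,0,1],[0,-3.6,1.6,0,1],[0,-3.6,1.6,0,1]]]'; python3 -m inch '[[[0,0,0,0.12,1],[0,0,0,0.12,1],[0,0,0,0.12,1],[0,0,0,0.12,1],[0,0,0,0.12,1],[0,0,0,0.12,1],[0,0,0,0.12,1],[0,0,0,0.12,1]]]'; python3 go.py 0.448 -.0745 0.234 -10
```

```text
time: 1.43
position: [0.4431, 0.0489, 0.2269]
tool_rot: [0.096, 0.701, -0.096, 0.7]
ft_force: [-0.1, -0.3, -0.3]
grip_width: 0.0867
time: 2.1
position: [0.4439, 0.0366, 0.2252]
tool_rot: [0.419, 0.57, -0.422, 0.567]
ft_force: [-0.9, 0.8, -0.1]
grip_width: 0.087
t2.10 p [0.4439 0.0366 0.2252] psi17.0 tilt0.32 F [-0.9  0.8 -0.1] w0.0870 q6 -0.46
d cm [-0.86 -2.87 10.74] turn rad 0.472
```

```bash
python3 -m inch '[[[-0.2,-0.7,2.7,0,1],[-0.2,-0.7,2.7,0,1],[-0.2,-0.7,2.7,0,1],[0,-0.7,2.6,0,1],[0,0,0,0.12,1],[0,0,0,0.12,1],[0,0,0,0.12,1],[0,0,0,0.11,1]]]'; python3 -m inch '[[[0,0,0,0,1],[0,0,0,0,1]]]';python3 go.py 0.448 -.0745 0.085 -10
python3 - <<'E'
from fit import *
I={n:camera(n) for n in("top","scene")}
for n in I: cv2.imwrite(f"pics/{n}1.png",I[n][:,:,::-1])
draw("scene",I["scene"],edges('s',(.448,-.0745)),(60,60,340,270),2.8,"pics/s1c.png")
E
```

```text
time: 2.77
position: [0.4468, -0.0788, 0.2296]
tool_rot: [-0.543, -0.452, 0.548, -0.448]
ft_force: [-0.1, 0.8, -0.7]
grip_width: 0.0871
time: 2.93
position: [0.4463, -0.079, 0.2291]
tool_rot: [-0.543, -0.452, 0.549, -0.447]
ft_force: [0.3, 0.1, 0.0]
grip_width: 0.0871
t2.93 p [ 0.4463 -0.079   0.2291] psi-11.1 tilt0.59 F [0.3 0.1 0. ] w0.0871 q6 -0.22
d cm [14.41  0.22 -0.5 ] turn rad -0.018
```

View pics/s1c.png

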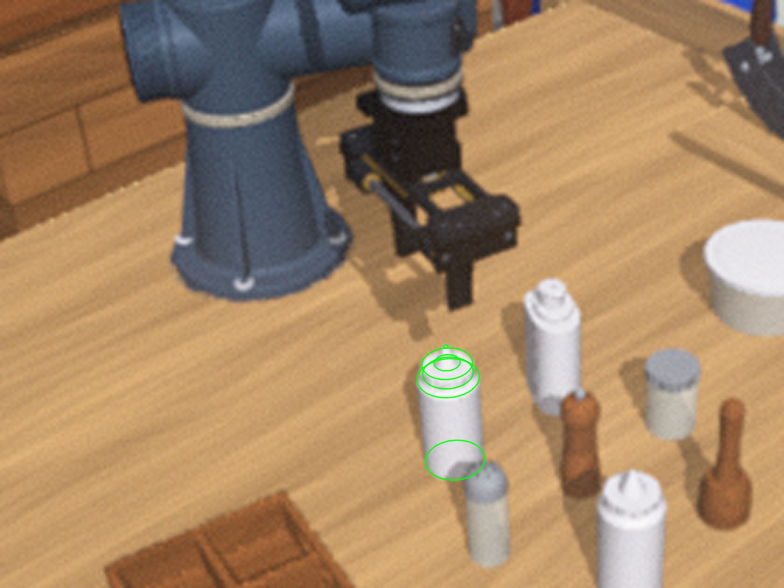

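The gripper body's long side lies along the jaws, as I assumed. The bottle overlay at crop (450,420) fits, so I'll descend on it.

```bash
python3 -m inch '[[[0,0.2,-0.5,0,1],[2.5,0,0,0,1],[2.5,0,0,0,1],[2.5,0,0,0,1],[2.0,0,0,0,1],[1.5,0,0,0,1],[0,0,0,0,1]]]';python3 go.py 0.448 -.0745 0.085 -10
```

```text
time: 3.62
position: [0.4535, -0.073, 0.1175]
tool_rot: [-0.542, -0.452, 0.544, -0.454]
ft_force: [0.5, 1.5, 0.2]
grip_width: 0.087
t3.62 p [ 0.4535 -0.073   0.1175] psi-10.4 tilt0.20 F [0.5 1.5 0.2] w0.0870 q6 -0.22
d cm [ 3.25 -0.52  0.24] turn rad -0.007
```

```bash
python3 -m inch '[[[0.8,-0.5,0.2,0,1],[1.2,0,0,0,1],[1.0,0,0,0,1],[0.4,0,0,0,1],[0,0,0,0,1]]]';python3 go.py 0.448 -.0745 0.085 -10
```

```text
time: 4.03
position: [0.4509, -0.0733, 0.0842]
tool_rot: [-0.542, -0.452, 0.542, -0.456]
ft_force: [0.5, -0.3, -0.2]
grip_width: 0.0867
t4.03 p [ 0.4509 -0.0733  0.0842] psi-10.0 tilt0.32 F [ 0.5 -0.3 -0.2] w0.0867 q6 -0.23
d cm [-0.09 -0.27  0.17] turn rad -0.001
```

```bash
python3 -m inch '[[[0,-0.27,0.1,0,1],[0,0,0,0,0.5],[0,0,0,0,0.5],[0,0,0,0,0.5],[0,0,0,0,0.5],[0,0,0,0,0.5],[0,0,0,0,0.5]]]' 25;python3 go.py
```

```text
time: 4.62
position: [0.4501, -0.0742, 0.0876]
tool_rot: [0.542, 0.451, -0.54, 0.459]
ft_force: [-0.4, -0.3, -2.5]
grip_width: 0.0575
t4.62 p [ 0.4501 -0.0742  0.0876] psi-9.9 tilt0.66 F [-0.4 -0.3 -2.5] w0.0575 q6 -0.23
```

```bash
python3 -m inch '[[[-2,0,0,0,0.5],[-2.5,0,0,0,0.5],[-2.5,0,0,0,0.5],[-2.5,0,0,0,0.5],[0,0,0,0,0.5],[0,0,0,0,0.5]]]';python3 go.py .436 -.380 .180 -9.8
```

```text
time: 5.12
position: [0.446, -0.0723, 0.1832]
tool_rot: [-0.541, -0.454, 0.542, -0.455]
ft_force: [0.2, 0.7, -3.1]
grip_width: 0.0575
t5.12 p [ 0.446  -0.0723  0.1832] psi-10.0 tilt0.15 F [ 0.2  0.7 -3.1] w0.0575 q6 -0.23
d cm [ 0.4   4.34 30.47] turn rad -0.003
```

```bash
python3 -m inch '[[[0,0.3,2,0,0.5],[0,0.6,3.4,0,0.5],[0,0.6,4,0,0.5],[0,0.6,4,0,0.5],[0,0.6,4,0,0.5],[0,0.6,4,0,0.5],[0,0.6,4,0,0.5],[0,0.3,2.5,0,0.5]]]';python3 -m inch '[[[0,0,0,0,0.5],[0,0,0,0,0.5]]]';python3 go.py .436 -.380 .180 -9.8
```

```text
time: 5.78
position: [0.4319, -0.3544, 0.169]
tool_rot: [-0.537, -0.466, 0.541, -0.449]
ft_force: [0.4, -1.8, -2.6]
grip_width: 0.0575
time: 5.95
position: [0.4303, -0.361, 0.1647]
tool_rot: [-0.539, -0.465, 0.543, -0.447]
ft_force: [-0.2, -0.4, -3.4]
grip_width: 0.0572
t5.95 p [ 0.4303 -0.361   0.1647] psi-9.7 tilt1.48 F [-0.2 -0.4 -3.4] w0.0572 q6 -0.72
d cm [-1.57  0.85  1.76] turn rad 0.001
```

```bash
python3 -m inch '[[[-0.5,0.4,0.8,0,0.5],[-0.3,0.4,0.7,0,0.5],[0,0,0.2,0,0.5],[0,0,0,0,0.5]]]';python3 go.py .436 -.380 .095 -9.8
```

```text
time: 6.28
position: [0.4343, -0.3757, 0.1687]
tool_rot: [-0.538, -0.469, 0.542, -0.443]
ft_force: [-0.4, 0.5, -2.7]
grip_width: 0.0573
t6.28 p [ 0.4343 -0.3757  0.1687] psi-9.6 tilt2.08 F [-0.4  0.5 -2.7] w0.0573 q6 -0.73
d cm [7.35 0.46 0.54] turn rad 0.003
```

```bash
cat >> go.py <<'E'
print("toolx",R[:,0].round(3),"base@.085",(p+.085*R[:,0]).round(4))
E
python3 -m inch '[[[1.2,0.2,0.2,0,0.5],[1.5,0.1,0.1,0,0.5],[1.2,0,0,0,0.5],[0,0,0,0,0.5]]]';python3 go.py .436 -.380 .095 -9.8
```

```text
time: 6.62
position: [0.4375, -0.3758, 0.128]
tool_rot: [-0.538, -0.469, 0.541, -0.445]
ft_force: [-0.2, 0.7, -2.4]
grip_width: 0.057
t6.62 p [ 0.4375 -0.3758  0.128 ] psi-9.4 tilt1.94 F [-0.2  0.7 -2.4] w0.0570 q6 -0.73
d cm [3.3  0.01 0.5 ] turn rad 0.007 
toolx [-0.025  0.023 -0.999] base@.085 [ 0.4354 -0.3739  0.0431]
```

```bash
python3 -m inch '[[[0,0.1,0.6,0,0.5],[0.4,0,0.1,0,0.5],[0.8,0,0,0,0.5],[0.5,0,0,0,0.5],[0,0,0,0,0.5]]]';python3 go.py .436 -.380 .095 -9.8
```

```text
time: 7.03
position: [0.4377, -0.382, 0.1095]
tool_rot: [-0.537, -0.47, 0.54, -0.446]
ft_force: [-1.0, 1.0, -2.7]
grip_width: 0.0575
t7.03 p [ 0.4377 -0.382   0.1095] psi-9.3 tilt1.92 F [-1.   1.  -2.7] w0.0575 q6 -0.74
d cm [ 1.46 -0.16 -0.15] turn rad 0.009 
toolx [-0.025  0.023 -0.999] base@.085 [ 0.4356 -0.3801  0.0246]
```

```bash
python3 -m inch '[[[0.5,0,0,0,0.5],[0.4,0,0,0,0.5],[0.2,0,0,0,0.5],[0,0,0,0,0.5]]]';python3 go.py .436 -.380 .095 -9.8;python3 -m inch '[[[0.2,0,0,0,0.5],[0.1,0,0,0,0.5]]]';python3 go.py
```

```text
time: 7.37
position: [0.4378, -0.3823, 0.0985]
tool_rot: [-0.537, -0.469, 0.54, -0.447]
ft_force: [0.2, 0.5, 1.1]
grip_width: 0.0572
t7.37 p [ 0.4378 -0.3823  0.0985] psi-9.3 tilt1.83 F [0.2 0.5 1.1] w0.0572 q6 -0.74
d cm [ 0.36 -0.2  -0.19] turn rad 0.009 
toolx [-0.024  0.021 -0.999] base@.085 [ 0.4358 -0.3805  0.0135]
time: 7.53
position: [0.4377, -0.3826, 0.0985]
tool_rot: [-0.537, -0.469, 0.54, -0.447]
ft_force: [-0.0, 1.6, 1.1]
grip_width: 0.0575
t7.53 p [ 0.4377 -0.3826  0.0985] psi-9.2 tilt1.79 F [-0.   1.6  1.1] w0.0575 q6 -0.74
toolx [-0.024  0.02  -1.   ] base@.085 [ 0.4357 -0.3809  0.0135]
```

```bash
python3 -m inch '[[[0,0,0,0,0.7],[0,0,0,0,0.75],[0,0,0,0,0.8],[0,0,0,0,0.85],[0,0,0,0,0.85]]]';python3 go.py; python3 -m inch '[[[-1,0,0,0,0.85],[-2,0,0,0,0.85],[-3,0,0,0,1],[-3,0,0,0,1],[-2,0,0,0,1],[0,0,0,0,1]]]';python3 go.py .6846 -.0695 .225 -10
```

```text
time: 7.95
position: [0.4385, -0.3837, 0.0997]
tool_rot: [-0.537, -0.467, 0.541, -0.449]
ft_force: [0.4, -0.2, -0.3]
grip_width: 0.072
t7.95 p [ 0.4385 -0.3837  0.0997] psi-9.2 tilt1.55 F [ 0.4 -0.2 -0.3] w0.0720 q6 -0.74
toolx [-0.021  0.017 -1.   ] base@.085 [ 0.4367 -0.3823  0.0148]
time: 8.45
position: [0.4411, -0.3856, 0.2149]
tool_rot: [-0.537, -0.468, 0.54, -0.447]
ft_force: [-0.2, -0.5, -0.3]
grip_width: 0.0862
t8.45 p [ 0.4411 -0.3856  0.2149] psi-9.3 tilt1.72 F [-0.2 -0.5 -0.3] w0.0862 q6 -0.74
d cm [ -0.94  18.92 -35.13] turn rad 0.013 
toolx [-0.023  0.02  -1.   ] base@.085 [ 0.4391 -0.3839  0.13  ]
```

```bash
python3 -m inch '[[[-0.2,1.4,-2.6,0,1],[-0.2,1.9,-3.5,0,1],[0,1.9,-3.5,0,1],[0,1.9,-3.5,0,1],[0,1.9,-3.5,0,1],[0,1.9,-3.5,0,1],[0,1.9,-3.5,0,1],[0,1.9,-3.5,0,1]]]';python3 go.py .6846 -.0695 .225 -10
```

```text
time: 9.12
position: [0.6345, -0.143, 0.2197]
tool_rot: [-0.54, -0.461, 0.545, -0.446]
ft_force: [-0.2, -0.8, 0.1]
grip_width: 0.0867
t9.12 p [ 0.6345 -0.143   0.2197] psi-10.2 tilt1.33 F [-0.2 -0.8  0.1] w0.0867 q6 -0.22
d cm [-0.55  3.62 -8.13] turn rad -0.004 
toolx [-0.02   0.011 -1.   ] base@.085 [ 0.6327 -0.1421  0.1347]
```

```bash
python3 - <<'E'
from fit import *
I={n:camera(n) for n in("top","scene")}
E=edges('caddy',(.474,-.344,-.172))
x,y,s=353,180,3
draw("top",I["top"],E,(350,190,490,310),2.8,"pics/a.png");draw("scene",I["scene"],E,(60,120,220,320),2.8,"pics/b.png")
a=cv2.imread("pics/a.png");b=cv2.imread("pics/b.png");a=cv2.copyMakeBorder(a,0,b.shape[0]-a.shape[0],0,0,0);cv2.imwrite("pics/c1.png",cv2.resize(np.hstack([a,b]),(790,int(b.shape[0]*790/(a.shape[1]+b.shape[1])))))
E
```

```text
(no output)
```

View pics/c1.png

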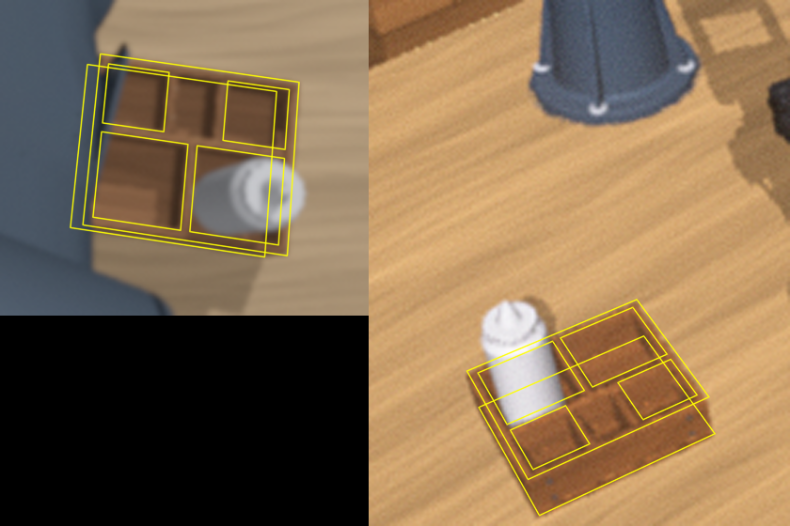

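```bash
python3 - <<'E'
from fit import *
I={n:camera(n) for n in("top","scene")}
def up(v,dz=.01): return [(P+[0,0,dz],c) for P,c in edges('s',v)]
E=up((.4365,-.382))
draw("top",I["top"],E,(350,190,490,310),2.8,"pics/a.png");draw("scene",I["scene"],E,(80,180,220,320),2.8,"pics/b.png")
a=cv2.imread("pics/a.png");b=cv2.imread("pics/b.png");a=cv2.copyMakeBorder(a,0,b.shape[0]-a.shape[0],0,0,0);cv2.imwrite("pics/c2.png",np.hstack([a,b]))
E
```

```text
(no output)
```

View pics/c2.png

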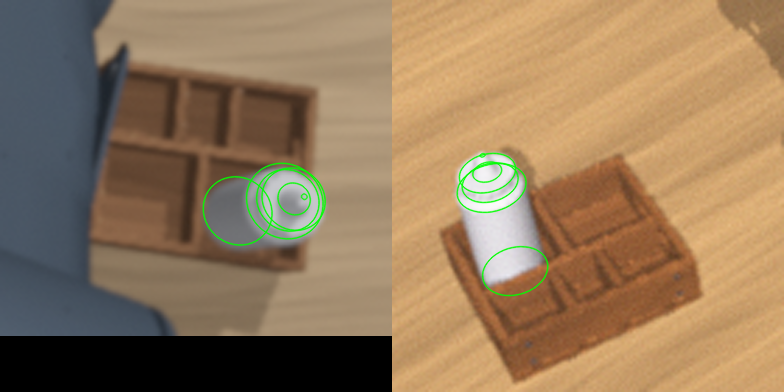

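```bash
python3 -m inch '[[[-0.2,1.6,-3.5,0,1],[-0.2,1.3,-3.0,0,1],[0,0.7,-1.5,0,1],[0,0,0,0,1]]]';python3 go.py .6846 -.0695 .085 -10
```

```text
time: 9.65
position: [0.6812, -0.076, 0.2212]
tool_rot: [-0.539, -0.46, 0.549, -0.443]
ft_force: [0.2, -0.5, -0.8]
grip_width: 0.0868
t9.65 p [ 0.6812 -0.076   0.2212] psi-10.6 tilt1.62 F [ 0.2 -0.5 -0.8] w0.0868 q6 -0.09
d cm [13.61  0.6  -0.64] turn rad -0.010 
toolx [-0.026  0.01  -1.   ] base@.085 [ 0.6789 -0.0752  0.1362]
```

The first bottle fits the upright model standing on the floor in both views, with tip and shoulder aligned. Now the second bottle.

```bash
python3 -m inch '[[[0.5,0.6,-0.6,0,1],[2.5,0,0,0,1],[2.5,0,0,0,1],[2.5,0,0,0,1],[1.5,0,0,0,1],[0.6,0,0,0,1],[0,0,0,0,1]]]';python3 go.py .6846 -.0695 .085 -10
```

```text
time: 10.23
position: [0.6827, -0.082, 0.1153]
tool_rot: [-0.54, -0.457, 0.553, -0.441]
ft_force: [0.4, 0.0, 0.8]
grip_width: 0.0871
t10.23 p [ 0.6827 -0.082   0.1153] psi-11.1 tilt1.62 F [0.4 0.  0.8] w0.0871 q6 -0.08
d cm [ 3.03  0.03 -1.26] turn rad -0.020 
toolx [-0.028  0.005 -1.   ] base@.085 [ 0.6804 -0.0815  0.0303]
```

```bash
python3 -m inch '[[[0,0,-1.2,0,1],[0.8,0,0,0,1],[1.0,0,0,0,1],[0.8,0,0,0,1],[0.4,0,0,0,1],[0,0,0,0,1]]]';python3 go.py .6846 -.0695 .085 -10
```

```text
time: 10.73
position: [0.6862, -0.0717, 0.0861]
tool_rot: [-0.541, -0.454, 0.552, -0.443]
ft_force: [-0.2, 0.9, 0.1]
grip_width: 0.087
t10.73 p [ 0.6862 -0.0717  0.0861] psi-11.3 tilt1.27 F [-0.2  0.9  0.1] w0.0870 q6 -0.07
d cm [ 0.11 -0.2  -0.19] turn rad -0.022 
toolx [-0.022  0.003 -1.   ] base@.085 [ 0.6843 -0.0715  0.0011]
```

```bash
python3 -m inch '[[[0.2,-0.2,-0.2,0,1],[0,0,0,0,0.5],[0,0,0,0,0.5],[0,0,0,0,0.5],[0,0,0,0,0.5],[0,0,0,0,0.5],[0,0,0,0,0.5]]]' 25;python3 go.py; python3 -m inch '[[[-1.5,0,0,0,0.5],[-2.5,0,0,0,0.5],[-3,0,0,0,0.5],[-3,0,0,0,0.5],[-2,0,0,0,0.5],[-1,0,0,0,0.5],[0,0,0,0,0.5]]]';python3 go.py .4506 -.2973 .215 -9.8
```

```text
time: 11.32
position: [0.6855, -0.0691, 0.0851]
tool_rot: [-0.542, -0.453, 0.551, -0.444]
ft_force: [0.3, -0.2, -2.4]
grip_width: 0.0575
t11.32 p [ 0.6855 -0.0691  0.0851] psi-11.3 tilt1.11 F [ 0.3 -0.2 -2.4] w0.0575 q6 -0.06
toolx [-0.019  0.002 -1.   ] base@.085 [ 6.838e-01 -6.890e-02  1.000e-04]
time: 11.9
position: [0.6835, -0.0686, 0.2127]
tool_rot: [-0.538, -0.458, 0.555, -0.438]
ft_force: [0.5, -0.2, -2.4]
grip_width: 0.0575
t11.90 p [ 0.6835 -0.0686  0.2127] psi-11.3 tilt2.09 F [ 0.5 -0.2 -2.4] w0.0575 q6 -0.06
d cm [  0.46 -18.35  26.99] turn rad -0.026 
toolx [-0.036  0.007 -0.999] base@.085 [ 0.6804 -0.068   0.1278]
```

```bash
python3 -m inch '[[[-0.2,-1,1.5,0,0.5],[0,-1.8,2.6,0,0.5],[0,-2.2,3.2,0,0.5],[0,-2.2,3.2,0,0.5],[0,-2.2,3.2,0,0.5],[0,-2.2,3.2,0,0.5],[0,-2.2,3.2,0,0.5],[0,-1.6,2.4,0,0.5]]]';python3 -m inch '[[[0,0,0,0,0.5],[0,0,0,0,0.5]]]';python3 go.py .4506 -.2973 .17 -9.8
```

```text
time: 12.57
position: [0.4811, -0.2569, 0.2076]
tool_rot: [-0.535, -0.467, 0.552, -0.437]
ft_force: [0.1, -0.0, -2.0]
grip_width: 0.0573
time: 12.73
position: [0.4748, -0.2601, 0.2047]
tool_rot: [-0.535, -0.467, 0.555, -0.432]
ft_force: [0.7, 0.2, -3.7]
grip_width: 0.0576
t12.73 p [ 0.4748 -0.2601  0.2047] psi-11.0 tilt3.23 F [ 0.7  0.2 -3.7] w0.0576 q6 -0.50
d cm [ 3.52 -1.48  4.14] turn rad -0.020 
toolx [-0.053  0.02  -0.998] base@.085 [ 0.4703 -0.2584  0.1199]
```

```bash
python3 -m inch '[[[0.3,-0.4,1.5,0,0.5],[0.8,-0.4,1.5,0,0.5],[1.0,-0.4,1.0,0,0.5],[1,0,0.3,0,0.5],[0,0,0,0,0.5]]]';python3 go.py .4506 -.2973 .17 -9.8
```

```text
time: 13.15
position: [0.4538, -0.2966, 0.1686]
tool_rot: [-0.535, -0.47, 0.554, -0.431]
ft_force: [0.1, 0.2, -3.2]
grip_width: 0.0572
t13.15 p [ 0.4538 -0.2966  0.1686] psi-10.8 tilt3.48 F [ 0.1  0.2 -3.2] w0.0572 q6 -0.57
d cm [-0.12 -0.3   0.13] turn rad -0.017 
toolx [-0.055  0.025 -0.998] base@.085 [ 0.4491 -0.2944  0.0838]
```

```bash
python3 -m inch '[[[0.3,0.1,0.3,0,0.5],[1,0,0,0,0.5],[1,0.1,0.1,0,0.5],[0.8,0,0,0,0.5],[0,0,0,0,0.5]]]';python3 go.py .4506 -.2973 .12 -9.8
```

```text
time: 13.57
position: [0.4557, -0.2968, 0.1335]
tool_rot: [-0.535, -0.471, 0.553, -0.432]
ft_force: [-1.5, -1.1, -2.5]
grip_width: 0.0574
t13.57 p [ 0.4557 -0.2968  0.1335] psi-10.6 tilt3.53 F [-1.5 -1.1 -2.5] w0.0574 q6 -0.57
d cm [ 1.38 -0.42  0.17] turn rad -0.013 
toolx [-0.055  0.027 -0.998] base@.085 [ 0.4511 -0.2944  0.0487]
```

```bash
python3 -m inch '[[[0.3,-0.1,0.3,0,0.5],[0.8,0,0,0,0.5],[0.8,0.1,0,0,0.5],[0.4,0,0,0,0.5],[0,0,0,0,0.5]]]';python3 go.py .4506 -.2973 .12 -9.8
```

```text
time: 13.98
position: [0.4543, -0.2988, 0.108]
tool_rot: [-0.535, -0.472, 0.552, -0.432]
ft_force: [-0.4, 0.5, -1.8]
grip_width: 0.0576
t13.98 p [ 0.4543 -0.2988  0.108 ] psi-10.5 tilt3.52 F [-0.4  0.5 -1.8] w0.0576 q6 -0.58
d cm [-1.17 -0.46 -0.1 ] turn rad -0.012 
toolx [-0.055  0.027 -0.998] base@.085 [ 0.4496 -0.2965  0.0232]
```

```bash
python3 -m inch '[[[0.5,0,0,0,0.5],[0.4,0,0,0,0.5],[0.2,0,0,0,0.5],[0,0,0,0,0.5]]]';python3 go.py;python3 -m inch '[[[0.2,0,0,0,0.5],[0.1,0,0,0,0.5]]]';python3 go.py
```

```text
time: 14.32
position: [0.4538, -0.2988, 0.096]
tool_rot: [-0.535, -0.471, 0.552, -0.432]
ft_force: [0.3, -0.2, -2.3]
grip_width: 0.0574
t14.32 p [ 0.4538 -0.2988  0.096 ] psi-10.5 tilt3.49 F [ 0.3 -0.2 -2.3] w0.0574 q6 -0.58
toolx [-0.054  0.027 -0.998] base@.085 [ 0.4491 -0.2965  0.0111]
time: 14.48
position: [0.4538, -0.299, 0.0958]
tool_rot: [-0.535, -0.471, 0.552, -0.432]
ft_force: [-1.0, 0.8, 0.4]
grip_width: 0.0571
t14.48 p [ 0.4538 -0.299   0.0958] psi-10.5 tilt3.46 F [-1.   0.8  0.4] w0.0571 q6 -0.58
toolx [-0.054  0.026 -0.998] base@.085 [ 0.4492 -0.2967  0.011 ]
```

```bash
python3 -m inch '[[[0.3,0,0,0,0.5],[0.2,0,0,0,0.5],[0,0,0,0,0.5]]]';python3 go.py;python3 -m inch '[[[0,0,0,0,0.7],[0,0,0,0,0.75],[0,0,0,0,0.8],[0,0,0,0,0.88],[0,0,0,0,0.88]]]';python3 go.py; python3 -m inch '[[[-1,0,0,0,0.88],[-1.2,0,0,0,0.88],[-1.5,0,0,0,0.88],[-1.5,0,0,0,0.88],[-1.5,0,0,0,1],[-1.5,0,0,0,1],[-1,0,0,0,1]]]';python3 go.py .565 -.13 .2
```

```text
time: 14.73
position: [0.4539, -0.2992, 0.0967]
tool_rot: [-0.535, -0.47, 0.552, -0.434]
ft_force: [-0.1, 0.9, -3.6]
grip_width: 0.0574
t14.73 p [ 0.4539 -0.2992  0.0967] psi-10.5 tilt3.31 F [-0.1  0.9 -3.6] w0.0574 q6 -0.58
toolx [-0.053  0.024 -0.998] base@.085 [ 0.4495 -0.2971  0.0118]
time: 15.15
position: [0.4549, -0.3002, 0.0977]
tool_rot: [-0.535, -0.469, 0.552, -0.435]
ft_force: [0.8, 0.8, 1.0]
grip_width: 0.0736
t15.15 p [ 0.4549 -0.3002  0.0977] psi-10.5 tilt3.11 F [0.8 0.8 1. ] w0.0736 q6 -0.58
toolx [-0.05   0.021 -0.999] base@.085 [ 0.4507 -0.2984  0.0128]
time: 15.73
position: [0.4592, -0.3018, 0.1938]
tool_rot: [-0.535, -0.471, 0.552, -0.433]
ft_force: [0.5, -1.1, -0.2]
grip_width: 0.0851
t15.73 p [ 0.4592 -0.3018  0.1938] psi-10.5 tilt3.37 F [ 0.5 -1.1 -0.2] w0.0851 q6 -0.58
d cm [ -0.76   7.22 -18.83] 
toolx [-0.053  0.025 -0.998] base@.085 [ 0.4547 -0.2997  0.1089]
```

```bash
python3 -m inch '[[[-0.2,1.4,-3.6,0,1],[0,1.4,-3.6,0,1],[0,1.4,-3.6,0,1],[0,1.4,-3.6,0,1],[0,1,-3,0,1],[0,0,0,0,1]]]';python3 go.py; python3 -m inch '[[[0,0,0,0.12,1],[0,0,0,0.12,1],[0,0,0,0.12,1],[0,0,0,0.12,1],[0,0,0,0.12,1],[0,0,0,0.12,1],[0,0,0,0.12,1],[0,0,0,0.12,1]]]';python3 -m inch '[[[0,0,0,0.12,1],[0,0,0,0.12,1],[0,0,0,0.12,1],[0,0,0,0.12,1],[0,0,0,0.12,1],[0,0,0,0,1]]]';python3 go.py .565 -.13 .064 -99.8
```

```text
time: 16.23
position: [0.5639, -0.1435, 0.2034]
tool_rot: [-0.539, -0.462, 0.553, -0.437]
ft_force: [-0.0, -0.7, -0.4]
grip_width: 0.087
t16.23 p [ 0.5639 -0.1435  0.2034] psi-11.1 tilt2.35 F [-0.  -0.7 -0.4] w0.0870 q6 -0.25
toolx [-0.038  0.015 -0.999] base@.085 [ 0.5606 -0.1423  0.1185]
time: 16.9
position: [0.5646, -0.1426, 0.2084]
tool_rot: [-0.682, -0.141, 0.705, -0.129]
ft_force: [-0.0, 0.1, -0.4]
grip_width: 0.087
time: 17.4
position: [0.5634, -0.1461, 0.212]
tool_rot: [-0.689, 0.084, 0.714, 0.087]
ft_force: [0.3, 0.4, -0.3]
grip_width: 0.0871
t17.40 p [ 0.5634 -0.1461  0.212 ] psi-103.9 tilt2.01 F [ 0.3  0.4 -0.3] w0.0871 q6 1.37
d cm [14.8  -1.6  -0.29] turn rad -0.072 
toolx [-0.034  0.009 -0.999] base@.085 [ 0.5605 -0.1454  0.1271]
```

```bash
python3 - <<'E'
from fit import *
I={n:camera(n) for n in("top","scene")}
def up(k,v,dz=.0): return [(P+[0,0,dz],c) for P,c in edges(k,v)]
E=up('s',(.4365,-.382),.01)+up('s',(.4505,-.298),.01)+up('salt',(.565,-.130))+up('mill',(.558,-.011))
draw("top",I["top"],E,(250,180,470,320),2.5,"pics/a.png");draw("scene",I["scene"],E,(80,150,290,320),2.5,"pics/b.png")
a=cv2.imread("pics/a.png");b=cv2.imread("pics/b.png");a=cv2.copyMakeBorder(a,0,b.shape[0]-a.shape[0],0,0,0);c=np.hstack([a,b]);cv2.imwrite("pics/c3.png",cv2.resize(c,None,fx=.74,fy=.74,interpolation=cv2.INTER_AREA))
E
```

```text
(no output)
```

View pics/c3.png

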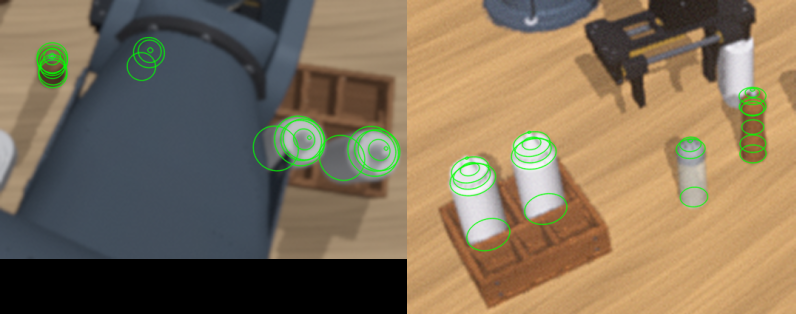

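Both sauce bottles match the upright-on-floor models, and the salt and mill have not moved. Next, the salt.

```bash
python3 -m inch '[[[0.5,-1.6,-0.3,-0.07,1],[3,0,0,0,1],[3,0,0,0,1],[2.5,0,0,0,1],[1,0,0,0,1],[0,0,0,0,1]]]';python3 go.py .565 -.13 .066 -99.8
```

```text
time: 18.0
position: [0.5703, -0.1325, 0.1129]
tool_rot: [-0.696, 0.051, 0.714, 0.053]
ft_force: [-0.3, -0.2, 0.6]
grip_width: 0.0869
t18.00 p [ 0.5703 -0.1325  0.1129] psi-98.5 tilt1.42 F [-0.3 -0.2  0.6] w0.0869 q6 1.31
d cm [ 4.7  -0.17  0.45] turn rad 0.023 
toolx [-0.024  0.004 -1.   ] base@.085 [ 0.5683 -0.1322  0.0279]
```

```bash
python3 -m inch '[[[0.5,-0.2,0.4,0.02,1],[1.5,0,0,0,1],[1.5,0,0,0,1],[0.8,0,0,0,1],[0,0,0,0,1]]]';python3 go.py .565 -.13 .066 -99.8
```

```text
time: 18.42
position: [0.5684, -0.1311, 0.0733]
tool_rot: [-0.699, 0.06, 0.71, 0.059]
ft_force: [0.1, -0.7, -0.5]
grip_width: 0.087
t18.42 p [ 0.5684 -0.1311  0.0733] psi-99.7 tilt0.94 F [ 0.1 -0.7 -0.5] w0.0870 q6 1.33
d cm [ 0.73 -0.06  0.34] turn rad 0.002 
toolx [-0.016  0.001 -1.   ] base@.085 [ 0.567  -0.1311 -0.0117]
```

```bash
python3 -m inch '[[[0.4,-0.1,0.3,0,1],[0.4,0,0,0,1],[0,0,0,0,0.3],[0,0,0,0,0.3],[0,0,0,0,0.3],[0,0,0,0,0.3],[0,0,0,0,0.3],[0,0,0,0,0.3]]]' 20;python3 -m inch '[[[0,0,0,0,0.3],[0,0,0,0,0.3]]]';python3 go.py .565 -.13 .066 -99.8
```

```text
time: 19.08
position: [0.5681, -0.1307, 0.0694]
tool_rot: [-0.702, 0.061, 0.708, 0.058]
ft_force: [1.2, -1.4, 0.2]
grip_width: 0.0551
time: 19.25
position: [0.5683, -0.1308, 0.0696]
tool_rot: [-0.702, 0.061, 0.707, 0.058]
ft_force: [0.2, -0.0, 0.6]
grip_width: 0.0414
t19.25 p [ 0.5683 -0.1308  0.0696] psi-99.7 tilt0.49 F [ 0.2 -0.   0.6] w0.0414 q6 1.33
d cm [ 0.37 -0.02  0.34] turn rad 0.002 
toolx [-0.008 -0.003 -1.   ] base@.085 [ 0.5676 -0.131  -0.0154]
```

```bash
python3 -m inch '[[[0.2,0,0.3,0,0.45],[0,0,0,0,0.3],[0,0,0,0,0.3],[0,0,0,0,0.3],[0,0,0,0,0.3]]]';python3 go.py .565 -.13 .066 -99.8;  python3 -m inch '[[[-1,0,0,0,0.3],[-1.5,0,0,0,0.3],[-2,0,0,0,0.3],[-2,0,0,0,0.3],[-1,0,0,0,0.3],[0,0,0,0,0.3]]]';python3 go.py .524 -.299 .15 -99.8
```

```text
time: 19.67
position: [0.5653, -0.1303, 0.0675]
tool_rot: [-0.702, 0.061, 0.707, 0.058]
ft_force: [0.5, -0.2, -0.0]
grip_width: 0.0367
t19.67 p [ 0.5653 -0.1303  0.0675] psi-99.7 tilt0.45 F [ 0.5 -0.2 -0. ] w0.0367 q6 1.33
d cm [ 0.15 -0.03  0.03] turn rad 0.002 
toolx [-0.007 -0.003 -1.   ] base@.085 [ 0.5647 -0.1306 -0.0175]
time: 20.17
position: [0.5635, -0.1291, 0.1453]
tool_rot: [-0.699, 0.06, 0.71, 0.059]
ft_force: [-0.0, -0.0, -0.4]
grip_width: 0.0369
t20.17 p [ 0.5635 -0.1291  0.1453] psi-99.7 tilt0.84 F [-0.  -0.  -0.4] w0.0369 q6 1.33
d cm [-0.41 17.41  1.05] turn rad 0.002 
toolx [-0.015  0.    -1.   ] base@.085 [ 0.5623 -0.1291  0.0603]
```

```bash
python3 -m inch '[[[-0.1,1.5,0.1,0,0.3],[-0.1,2.5,0.1,0,0.3],[-0.1,3,0.1,0,0.3],[-0.1,3,0.1,0,0.3],[0,3,0.1,0,0.3],[0,2.5,0.1,0,0.3],[0,1.2,0.1,0,0.3],[0,0,0,0,0.3]]]';python3 go.py .524 -.299 .15 -99.8
python3 - <<'E'
from fit import *
import numpy as np
print(np.mean([ (camera("top"),robot.get_obs()["ft_force"])[1] for _ in range(6)],0))
draw("scene",camera("scene"),[],(80,130,290,320),2.5,"pics/c4.png")
E
python3 go.py .524 -.299 .15 -99.8
```

```text
time: 20.83
position: [0.5255, -0.2954, 0.1464]
tool_rot: [-0.698, 0.057, 0.711, 0.058]
ft_force: [0.1, -0.7, -2.2]
grip_width: 0.0364
t20.83 p [ 0.5255 -0.2954  0.1464] psi-99.3 tilt1.10 F [ 0.1 -0.7 -2.2] w0.0364 q6 1.05
d cm [-0.36  0.37  0.1 ] turn rad 0.008 
toolx [-0.019  0.004 -1.   ] base@.085 [ 0.5239 -0.2951  0.0614]
[ 0.08848415  0.27848213 -1.274158  ]
t21.18 p [ 0.5266 -0.2914  0.147 ] psi-99.1 tilt1.11 F [ 0.3 -0.3 -1.3] w0.0365 q6 1.05
d cm [-0.3   0.79  0.14] turn rad 0.013 
toolx [-0.019  0.005 -1.   ] base@.085 [ 0.525 -0.291  0.062]
```

View pics/c4.png

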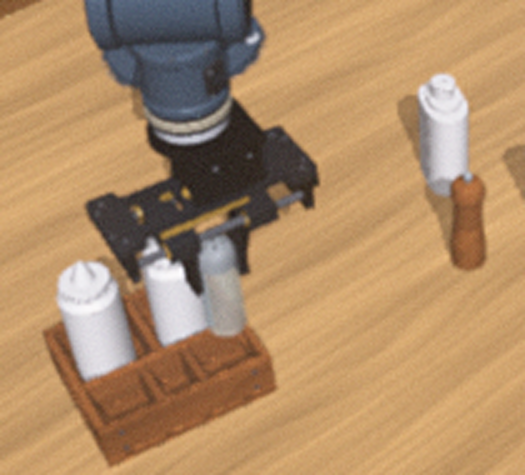

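Salt is held (-1.27 N, which matches 0.13 kg) and hangs over the near small compartment, at about crop (225,300). I'll lower it.

```bash
python3 -m inch '[[[0.3,0.8,0,0.01,0.3],[1.2,0,0,0,0.3],[1.2,0,0,0,0.3],[0.6,0,0,0,0.3],[0,0,0,0,0.3]]]';python3 go.py .524 -.299 .0775 -99.8
```

```text
time: 21.6
position: [0.526, -0.2973, 0.1119]
tool_rot: [-0.698, 0.057, 0.711, 0.059]
ft_force: [-0.2, 0.4, -1.6]
grip_width: 0.0366
t21.60 p [ 0.526  -0.2973  0.1119] psi-99.4 tilt1.01 F [-0.2  0.4 -1.6] w0.0366 q6 1.05
d cm [3.44 0.21 0.11] turn rad 0.006 
toolx [-0.017  0.004 -1.   ] base@.085 [ 0.5246 -0.297   0.0269]
```

```bash
python3 -m inch '[[[0.4,0.2,0,0,0.3],[1.0,0,0,0,0.3],[1.0,0,0,0,0.3],[0.4,0,0,0,0.3],[0,0,0,0,0.3]]]';python3 go.py .524 -.299 .0775 -99.8
```

```text
time: 22.02
position: [0.525, -0.2991, 0.0803]
tool_rot: [-0.698, 0.057, 0.711, 0.059]
ft_force: [0.2, -0.0, -1.5]
grip_width: 0.0367
t22.02 p [ 0.525  -0.2991  0.0803] psi-99.4 tilt1.06 F [ 0.2 -0.  -1.5] w0.0367 q6 1.04
d cm [0.28 0.01 0.1 ] turn rad 0.006 
toolx [-0.018  0.004 -1.   ] base@.085 [ 0.5235 -0.2987 -0.0047]
```

```bash
python3 -m inch '[[[0.2,0,0,0,0.3],[0.2,0,0,0,0.3],[0.1,0,0,0,0.3],[0,0,0,0,0.3]]]';python3 go.py;python3 -m inch '[[[0.2,0,0,0,0.3],[0.1,0,0,0,0.3]]]';python3 go.py
```

```text
time: 22.35
position: [0.5256, -0.2994, 0.0782]
tool_rot: [-0.699, 0.057, 0.711, 0.059]
ft_force: [1.2, 0.2, -1.9]
grip_width: 0.0367
t22.35 p [ 0.5256 -0.2994  0.0782] psi-99.4 tilt0.98 F [ 1.2  0.2 -1.9] w0.0367 q6 1.04
toolx [-0.017  0.003 -1.   ] base@.085 [ 0.5241 -0.2991 -0.0068]
time: 22.52
position: [0.5261, -0.2998, 0.0776]
tool_rot: [-0.699, 0.058, 0.71, 0.058]
ft_force: [-1.6, 2.0, 5.6]
grip_width: 0.0368
t22.52 p [ 0.5261 -0.2998  0.0776] psi-99.4 tilt0.88 F [-1.6  2.   5.6] w0.0368 q6 1.04
toolx [-0.015  0.002 -1.   ] base@.085 [ 0.5248 -0.2996 -0.0074]
```

```bash
python3 -m inch '[[[0,0,0,0,0.5],[0,0,0,0,0.55],[0,0,0,0,0.6],[0,0,0,0,0.65],[0,0,0,0,0.65]]]';python3 go.py; python3 -m inch '[[[-1,0,0,0,0.7],[-1.2,0,0,0,0.8],[-1.5,0,0,0,1],[-1.5,0,0,0,1],[-1.5,0,0,0,1],[-1.5,0,0,0,1],[-1.5,0,0,0,1],[-1,0,0,0,1]]]';python3 go.py .558 -.011 .18 -99.8
```

```text
time: 22.93
position: [0.5272, -0.3006, 0.0781]
tool_rot: [-0.7, 0.059, 0.709, 0.058]
ft_force: [0.4, -0.4, -0.3]
grip_width: 0.0545
t22.93 p [ 0.5272 -0.3006  0.0781] psi-99.4 tilt0.71 F [ 0.4 -0.4 -0.3] w0.0545 q6 1.04
toolx [-0.012 -0.    -1.   ] base@.085 [ 0.5261 -0.3007 -0.0069]
time: 23.6
position: [0.5278, -0.3001, 0.1933]
tool_rot: [-0.699, 0.058, 0.71, 0.058]
ft_force: [0.6, -0.3, 1.2]
grip_width: 0.0864
t23.60 p [ 0.5278 -0.3001  0.1933] psi-99.4 tilt0.84 F [ 0.6 -0.3  1.2] w0.0864 q6 1.04
d cm [  1.33 -29.01   1.74] turn rad 0.006 
toolx [-0.015  0.002 -1.   ] base@.085 [ 0.5265 -0.2999  0.1083]
```

```bash
python3 -m inch '[[[0,-3,0.2,0,1],[0,-4,0.2,0,1],[0,-4,0.2,0,1],[0,-4,0.2,0,1],[0,-4,0.2,0,1],[0,-4,0.2,0,1],[0,-3.5,0.2,0,1],[0,-2,0.2,0,1]]]';python3 -m inch '[[[0,0,0,0,1]]]';python3 go.py .558 -.011 .063 -99.8
python3 - <<'E'
from fit import *
I={n:camera(n) for n in("top","scene")}
def up(k,v,dz=.0): return [(P+[0,0,dz],c) for P,c in edges(k,v)]
E=up('s',(.4365,-.382),.01)+up('s',(.4505,-.298),.01)+up('salt',(.5255,-.300),.01)+up('mill',(.558,-.011))
draw("top",I["top"],E,(350,190,490,310),2.8,"pics/a.png");draw("scene",I["scene"],E,(80,160,290,320),2.6,"pics/b.png")
a=cv2.imread("pics/a.png");b=cv2.imread("pics/b.png");a=cv2.copyMakeBorder(a,0,b.shape[0]-a.shape[0],0,0,0);c=np.hstack([a,b]);cv2.imwrite("pics/c5.png",cv2.resize(c,(795,int(c.shape[0]*795/c.shape[1])),interpolation=cv2.INTER_AREA))
E
```

```text
time: 24.27
position: [0.5655, -0.0156, 0.203]
tool_rot: [0.707, -0.067, -0.702, -0.059]
ft_force: [-0.0, 0.3, 0.2]
grip_width: 0.0871
time: 24.35
position: [0.5652, -0.0113, 0.2037]
tool_rot: [0.707, -0.065, -0.702, -0.058]
ft_force: [-1.1, -0.5, -0.2]
grip_width: 0.0867
t24.35 p [ 0.5652 -0.0113  0.2037] psi-99.9 tilt0.69 F [-1.1 -0.5 -0.2] w0.0867 q6 1.54
d cm [14.07 -0.04  0.81] turn rad -0.002 
toolx [ 0.005 -0.011 -1.   ] base@.085 [ 0.5656 -0.0122  0.1187]
```

View pics/c5.png

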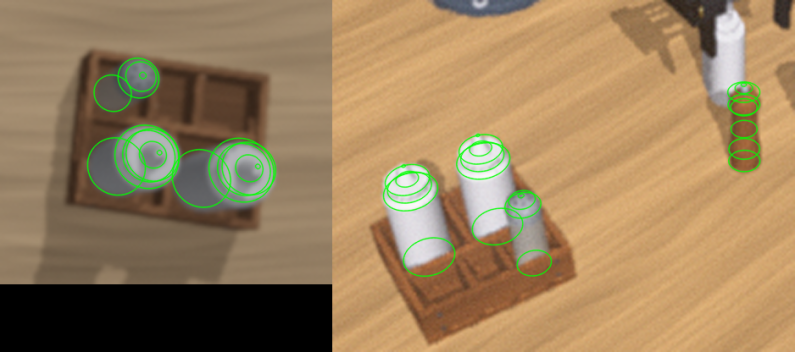

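Three items are seated upright and match the models. Now the mill.

```bash
python3 -m inch '[[[0.5,0,0.7,0,1],[2.5,0,0,0,1],[2.5,0,0,0,1],[2,0,0,0,1],[1,0,0,0,1],[0,0,0,0,1]]]';python3 go.py .558 -.011 .063 -99.8
```

```text
time: 24.95
position: [0.5591, -0.0245, 0.1176]
tool_rot: [0.709, -0.071, -0.699, -0.06]
ft_force: [-0.4, -0.6, 0.1]
grip_width: 0.087
t24.95 p [ 0.5591 -0.0245  0.1176] psi-100.7 tilt1.19 F [-0.4 -0.6  0.1] w0.0870 q6 1.53
d cm [ 5.44 -1.38  0.44] turn rad -0.015 
toolx [ 0.012 -0.017 -1.   ] base@.085 [ 0.5601 -0.0259  0.0327]
```

```bash
python3 -m inch '[[[0.3,-1.3,0.2,0,1],[1.3,0,0.1,0,1],[1.3,0,0,0,1],[1,0,0,0,1],[0.6,0,0,0,1],[0,0,0,0,1]]]';python3 go.py .558 -.011 .063 -99.8
```

```text
time: 25.45
position: [0.56, -0.0147, 0.0728]
tool_rot: [0.71, -0.075, -0.698, -0.063]
ft_force: [-0.1, -0.8, 0.6]
grip_width: 0.0871
t25.45 p [ 0.56   -0.0147  0.0728] psi-101.2 tilt1.36 F [-0.1 -0.8  0.6] w0.0871 q6 1.56
d cm [ 0.97 -0.34  0.28] turn rad -0.024 
toolx [ 0.016 -0.018 -1.   ] base@.085 [ 0.5613 -0.0162 -0.0122]
```

```bash
python3 -m inch '[[[0.4,-0.3,0.25,0,1],[0.3,0,0,0,0.8],[0.1,0,0,0,0.7],[0,0,0,0,0.6],[0,0,0,0,0.5]]]' 20;python3 go.py .558 -.011 .064 -99.8
```

```text
time: 25.87
position: [0.5593, -0.011, 0.0657]
tool_rot: [0.711, -0.075, -0.696, -0.063]
ft_force: [1.1, -0.1, -0.2]
grip_width: 0.0679
t25.87 p [ 0.5593 -0.011   0.0657] psi-101.2 tilt1.52 F [ 1.1 -0.1 -0.2] w0.0679 q6 1.57
d cm [0.17 0.02 0.13] turn rad -0.025 
toolx [ 0.019 -0.019 -1.   ] base@.085 [ 0.5609 -0.0126 -0.0192]
```

```bash
python3 -m inch '[[[0.15,0,0.1,0,0.4],[0,0,0,0,0.25],[0,0,0,0,0.25],[0,0,0,0,0.25],[0,0,0,0,0.25],[0,0,0,0,0.25],[0,0,0,0,0.25]]]';python3 go.py .558 -.011 .064 -99.8
```

```text
time: 26.45
position: [0.5589, -0.0108, 0.065]
tool_rot: [0.712, -0.075, -0.696, -0.063]
ft_force: [-0.1, 0.8, -0.3]
grip_width: 0.0362
t26.45 p [ 0.5589 -0.0108  0.065 ] psi-101.2 tilt1.61 F [-0.1  0.8 -0.3] w0.0362 q6 1.57
d cm [0.1  0.03 0.09] turn rad -0.025 
toolx [ 0.021 -0.019 -1.   ] base@.085 [ 0.5607 -0.0124 -0.02  ]
```

```bash
python3 -m inch '[[[0.05,0,0.1,0,0.25],[0,0,0,0,0.25],[0,0,0,0,0.25]]]';python3 go.py;python3 -m inch '[[[-1,0,0,0,0.25],[-1.2,0,0,0,0.25],[-1.5,0,0,0,0.25],[-2,0,0,0,0.25],[-1.5,0,0,0,0.25],[0,0,0,0,0.25]]]';python3 go.py .506 -.403 .15 -99.8
python3 - <<'E'
from h import *
print(np.mean([(camera("top"),robot.get_obs()["ft_force"])[1] for _ in range(5)],0))
draw("scene",camera("scene"),[],(180,120,340,260),3,"pics/c6.png")
E
```

```text
time: 26.7
position: [0.5588, -0.0108, 0.065]
tool_rot: [0.712, -0.075, -0.695, -0.063]
ft_force: [0.3, 0.3, 0.3]
grip_width: 0.0355
t26.70 p [ 0.5588 -0.0108  0.065 ] psi-101.2 tilt1.72 F [0.3 0.3 0.3] w0.0355 q6 1.57
toolx [ 0.023 -0.019 -1.   ] base@.085 [ 0.5607 -0.0124 -0.0199]
time: 27.2
position: [0.5537, -0.0089, 0.1392]
tool_rot: [0.709, -0.075, -0.698, -0.063]
ft_force: [0.1, 0.2, -1.3]
grip_width: 0.0357
t27.20 p [ 0.5537 -0.0089  0.1392] psi-101.2 tilt1.27 F [ 0.1  0.2 -1.3] w0.0357 q6 1.57
d cm [-0.45 39.6  -3.  ] turn rad -0.025 
toolx [ 0.014 -0.018 -1.   ] base@.085 [ 0.5548 -0.0104  0.0542]
[-0.31097773  0.43581632 -1.8879061 ]
```

View pics/c6.png

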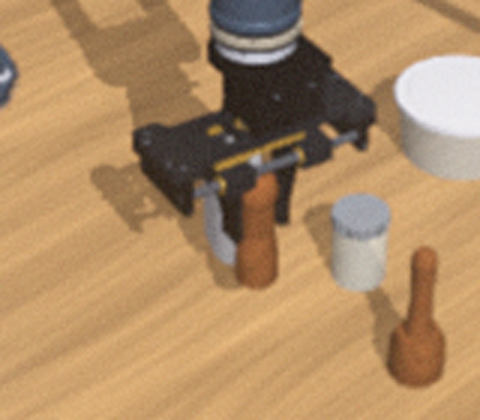

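The mill is held upright at crop (258,240), with 1.9 N on the wrist. The grip width of 35.5 mm means the pads catch the edge of the head. The path crosses over the salt, so I'll lift it high first.

```bash
python3 -m inch '[[[-1.5,0,0,0,0.25],[-2,0,-0.2,0,0.25],[-2,0.5,-0.3,0,0.25],[-1.5,1.5,-0.3,0,0.25],[-0.4,2.5,-0.3,0,0.25],[0,3.2,-0.3,0,0.25],[0,3.2,-0.3,0,0.25],[0,3.2,-0.3,0,0.25]]]';python3 go.py .506 -.403 .21 -99.8
```

```text
time: 28.17
position: [0.5389, -0.1465, 0.205]
tool_rot: [-0.7, 0.069, 0.708, 0.062]
ft_force: [1.3, 0.7, -2.2]
grip_width: 0.0359
t28.17 p [ 0.5389 -0.1465  0.205 ] psi-100.6 tilt0.90 F [ 1.3  0.7 -2.2] w0.0359 q6 1.30
d cm [-0.24 25.83 -1.46] turn rad -0.013 
toolx [-0.013 -0.009 -1.   ] base@.085 [ 0.5378 -0.1472  0.12  ]
```

```bash
python3 -m inch '[[[-0.3,3,-0.3,0,0.25],[-0.2,3.4,-0.3,0,0.25],[-0.1,3.5,-0.3,0,0.25],[0,3.5,-0.2,0,0.25],[0,3.5,-0.2,0,0.25],[0,3.3,-0.1,0,0.25],[0,2.5,0,0,0.25],[0,1.5,0,0,0.25]]]';python3 -m inch '[[[0,0,0,0,0.25],[0,0,0,0,0.25]]]';python3 go.py .506 -.403 .12 -99.8
```

```text
time: 28.83
position: [0.5017, -0.4, 0.2031]
tool_rot: [-0.695, 0.067, 0.713, 0.065]
ft_force: [0.7, -0.1, -2.5]
grip_width: 0.0356
time: 29.0
position: [0.5001, -0.4031, 0.2006]
tool_rot: [-0.694, 0.068, 0.713, 0.068]
ft_force: [-0.8, 0.8, -1.3]
grip_width: 0.0355
t29.00 p [ 0.5001 -0.4031  0.2006] psi-101.0 tilt1.57 F [-0.8  0.8 -1.3] w0.0355 q6 0.93
d cm [ 8.04 -0.15 -0.8 ] turn rad -0.021 
toolx [-0.027  0.002 -1.   ] base@.085 [ 0.4978 -0.4029  0.1156]
```

```bash
python3 -m inch '[[[0.8,0,-0.6,0,0.25],[1.8,0,-0.5,0,0.25],[1.8,0,-0.1,0,0.25],[1.5,0,0,0,0.25],[0.8,0,0,0,0.25],[0,0,0,0,0.25]]]';python3 go.py .509 -.404 .12 -99.8
```

```text
time: 29.5
position: [0.5144, -0.394, 0.1281]
tool_rot: [-0.694, 0.063, 0.714, 0.067]
ft_force: [-0.0, 0.9, -2.2]
grip_width: 0.0356
t29.50 p [ 0.5144 -0.394   0.1281] psi-100.5 tilt1.71 F [-0.   0.9 -2.2] w0.0356 q6 0.94
d cm [0.81 1.09 0.32] turn rad -0.013 
toolx [-0.029  0.009 -1.   ] base@.085 [ 0.5119 -0.3932  0.0431]
```

```bash
python3 -m inch '[[[0.1,0.8,0.2,0,0.25],[0.2,0.3,0.1,0,0.25],[0,0,0,0,0.25],[0,0,0,0,0.25]]]';python3 go.py .509 -.404 .075 -99.8
python3 - <<'E'
from fit import *
draw("scene",camera("scene"),[],(80,160,220,320),3.2,"pics/b.png"); draw("top",camera("top"),edges('caddy',(.474,-.344,-.172))[4:],(350,190,490,310),2.4,"pics/a.png")
a=cv2.imread("pics/a.png");b=cv2.imread("pics/b.png");a=cv2.copyMakeBorder(a,0,b.shape[0]-a.shape[0],0,0,0);cv2.imwrite("pics/c7.png",np.hstack([a,b]))
E
```

```text
time: 29.83
position: [0.5108, -0.4025, 0.1258]
tool_rot: [-0.694, 0.061, 0.714, 0.066]
ft_force: [-0.5, 0.1, -1.0]
grip_width: 0.0357
t29.83 p [ 0.5108 -0.4025  0.1258] psi-100.3 tilt1.68 F [-0.5  0.1 -1. ] w0.0357 q6 0.93
d cm [ 5.08  0.2  -0.  ] turn rad -0.008 
toolx [-0.028  0.009 -1.   ] base@.085 [ 0.5084 -0.4018  0.0408]
```

View pics/c7.png

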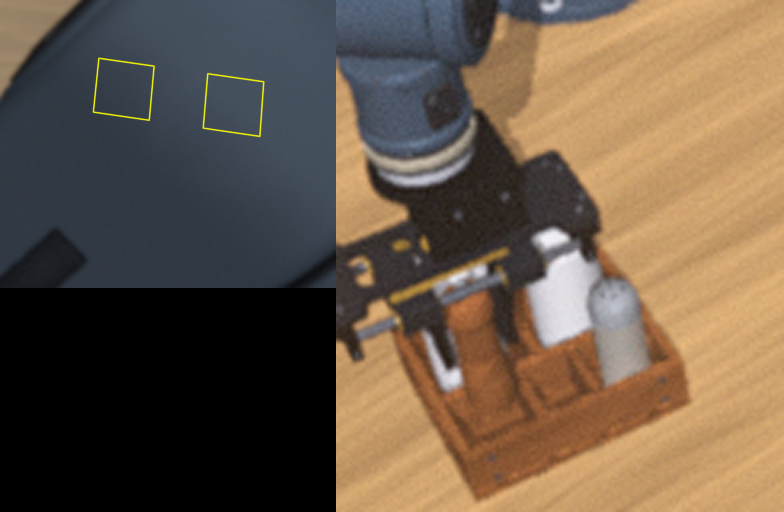

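The mill is over the free small compartment (crop (490,400) on the right side), so I'll lower it.

```bash
python3 -m inch '[[[0.5,0.1,0,0,0.25],[1,0,0,0,0.25],[1.2,0,0,0,0.25],[0.8,0,0,0,0.25],[0,0,0,0,0.25]]]';python3 go.py .509 -.404 .075 -99.8
```

```text
time: 30.35
position: [0.5099, -0.4045, 0.0893]
tool_rot: [-0.695, 0.062, 0.713, 0.065]
ft_force: [-0.7, 0.3, -2.0]
grip_width: 0.0358
t30.35 p [ 0.5099 -0.4045  0.0893] psi-100.3 tilt1.49 F [-0.7  0.3 -2. ] w0.0358 q6 0.93
d cm [ 1.44 -0.03  0.06] turn rad -0.009 
toolx [-0.025  0.006 -1.   ] base@.085 [ 0.5078 -0.404   0.0044]
```

```bash
python3 -m inch '[[[0.5,0,0,0,0.25],[0.5,0,0,0,0.25],[0.2,0,0,0,0.25],[0,0,0,0,0.25]]]';python3 go.py; python3 -m inch '[[[0.2,0,0,0,0.25],[0.1,0,0,0,0.25]]]';python3 go.py .509 -.404 .075 -99.8
```

```text
time: 30.68
position: [0.5095, -0.4043, 0.0757]
tool_rot: [-0.695, 0.062, 0.714, 0.065]
ft_force: [0.5, 0.6, 2.2]
grip_width: 0.0362
t30.68 p [ 0.5095 -0.4043  0.0757] psi-100.3 tilt1.56 F [0.5 0.6 2.2] w0.0362 q6 0.93
toolx [-0.026  0.007 -1.   ] base@.085 [ 0.5072 -0.4036 -0.0093]
time: 30.85
position: [0.5107, -0.4047, 0.0759]
tool_rot: [-0.696, 0.063, 0.713, 0.065]
ft_force: [0.5, 1.5, 0.4]
grip_width: 0.0358
t30.85 p [ 0.5107 -0.4047  0.0759] psi-100.4 tilt1.38 F [0.5 1.5 0.4] w0.0358 q6 0.93
d cm [ 0.09 -0.04  0.18] turn rad -0.010 
toolx [-0.023  0.006 -1.   ] base@.085 [ 0.5087 -0.4043 -0.0091]
```

```bash
python3 -m inch '[[[0,0,0,0,0.5],[0,0,0,0,0.55],[0,0,0,0,0.6],[0,0,0,0,0.7],[0,0,0,0,0.7]]]';python3 go.py; python3 -m inch '[[[-1,0,0,0,0.75],[-1.2,0,0,0,0.8],[-1.5,0,0,0,1],[-1.5,0,0,0,1],[-1.5,0,0,0,1],[-1.5,0,0,0,1],[-2,0,0,0,1],[-2,0,0,0,1]]]'; python3 -m inch '[[[-1.5,-4,0,0,1],[0,-4,0,0,1],[0,-4,0,0,1],[0,-4,0,0,1],[0,-4,0,0,1],[0,-4,0,0,1],[0,-4,0,0,1],[0,-3,0,0,1]]]';python3 go.py
python3 - <<'E'
from fit import *
I={n:camera(n) for n in("top","scene")}
def up(k,v,dz=.01): return [(P+[0,0,dz],c) for P,c in edges(k,v)]
E=up('s',(.4365,-.382))+up('s',(.4505,-.298))+up('salt',(.5255,-.300))+up('mill',(.508,-.404))
draw("top",I["top"],E,(350,190,490,310),2.8,"pics/a.png");draw("scene",I["scene"],E,(80,180,220,320),2.8,"pics/b.png")
a=cv2.imread("pics/a.png");b=cv2.imread("pics/b.png");a=cv2.copyMakeBorder(a,0,b.shape[0]-a.shape[0],0,0,0);cv2.imwrite("pics/c8.png",np.hstack([a,b]))
E
```

```text
time: 31.27
position: [0.5116, -0.4056, 0.0767]
tool_rot: [-0.697, 0.063, 0.712, 0.064]
ft_force: [-0.1, 0.2, -0.3]
grip_width: 0.0571
t31.27 p [ 0.5116 -0.4056  0.0767] psi-100.3 tilt1.23 F [-0.1  0.2 -0.3] w0.0571 q6 0.93
toolx [-0.021  0.003 -1.   ] base@.085 [ 0.5098 -0.4054 -0.0083]
time: 31.93
position: [0.5124, -0.4045, 0.2049]
tool_rot: [-0.694, 0.062, 0.714, 0.066]
ft_force: [-0.2, 0.2, -0.4]
grip_width: 0.0865
time: 32.6
position: [0.5759, -0.104, 0.2364]
tool_rot: [0.704, -0.075, -0.703, -0.064]
ft_force: [0.5, 0.4, -0.3]
grip_width: 0.0867
t32.60 p [ 0.5759 -0.104   0.2364] psi-101.2 tilt0.86 F [ 0.5  0.4 -0.3] w0.0867 q6 1.41
toolx [ 0.    -0.015 -1.   ] base@.085 [ 0.5759 -0.1053  0.1515]
```

View pics/c8.png

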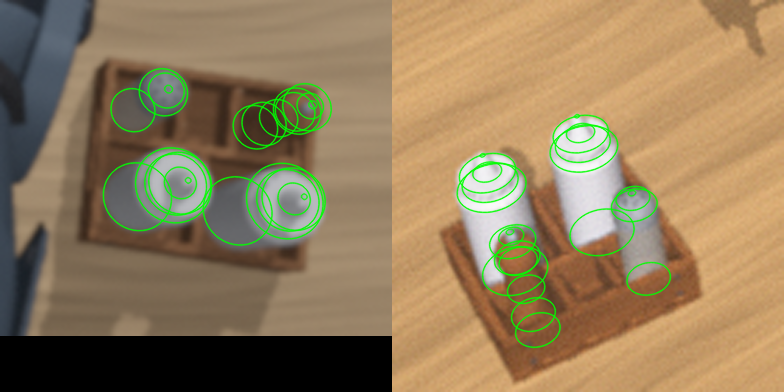

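All four match the upright-on-floor models in both views. The last look is at the bystanders.

```bash
python3 - <<'E'
from h import *
s=camera("scene"); cv2.imwrite("pics/fin.png",s[:,:,::-1])
i0=cv2.imread("pics/scene0.png").astype(int); d=np.abs(s[:,:,::-1].astype(int)-i0).mean(2)
for k,(x0,y0,x1,y1) in dict(soap=(245,158,270,208),jar=(288,183,312,218),pestle=(305,200,332,250),tub=(308,138,358,180)).items(): print(k,"mean diff",d[y0:y1,x0:x1].mean().round(1))
E
```

```text
soap mean diff 38.4
jar mean diff 8.2
pestle mean diff 6.9
tub mean diff 7.8
```

View pics/fin.png

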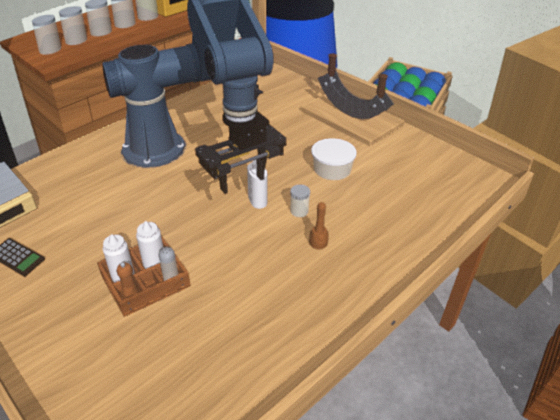

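The soap, jar, pestle and tub all stand where they were. The soap at (258,188) is only partly hidden by a raised finger. I'm handing in.

```bash
python3 -c "
from rig import robot
print(robot.hand_in(), robot.get_obs()['time'])"
```

```text
the job is handed in; nothing more can be done
the job is handed in; nothing more can be done
```

The caddy is loaded and handed in. The two sauce bottles stand in the large compartments, the salt shaker and pepper mill in the small ones, and the card slot is empty. Each item was lowered until the wrist force showed it touching the floor, then released. The arm clock read about 32.7 s at the end.

- **Items in the caddy:** in both cameras all four match models standing upright on the caddy floor, to within about 2 mm. The caddy showed no visible shift when checked after the first bottle; I did not refit it after that.
- **Bystanders:** the jar, pestle and tub compare unchanged with the first picture. The soap bottle's numeric comparison was spoilt by a gripper finger in front of it. By eye it stands where it was.
- **Imperfections along the way:** the tool drifted up to 3.5° off vertical, so the items were set down slightly tilted and settled flat when released. The second bottle may have been let go a millimetre or so above the floor, because the force reading just before release was ambiguous. The mill was held at 35.5 mm, on the edge of its head rather than its 31 mm waist.

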